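Fit the insulating spacer beside a power module and hold the module flush

ROBOT

A 7-joint arm with a two-finger parallel gripper is mounted at the origin on the work surface. World frame = base frame: x ahead of the robot, y to its left, z up, the work surface at z = 0. Lengths are in m, angles in rad, forces in N, time in s.
With the tool pointing down it reaches from about 0.425 to 0.8 m from the base axis. Payload 8.3 kg.
Tool frame: the origin (TCP) lies midway between the tips of the shut fingers; the grasp point (between the pads) lies 19 mm behind it (r.grip_depth is the z of the grasp point in the tool frame, in m); z points along the fingers, y is the line along which they close (so a half turn about z gives the same grasp; the last joint's range is limited). The gripper opens to 85 mm and grips with 20 to 120 N. Pads are 22 mm wide; open, the fingers measure 114 mm over their backs; the gripper's body (76 mm by 85 mm) begins 54 mm behind the grasp point. The pads swing forward as they close: fully open they stand 13 mm farther back than shut.
Start: joints at [-1.376, 0.383, 0.016, 1.37, -0.006, 1.388, -0.046], TCP at [0.159, 0.604, 0.231] pointing down, gripper open.
Joint ranges: [-2.95, 2.95], [-0.25, 2.06], [-1.52, 1.56], [0.18, 2.33], [-1.44, 4.58], [0.02, 2.06], [-3.01, 3.01]. Speed limits (rad/s): [2.39, 2.39, 3.01, 3.01, 3.14, 3.14, 3.14].

INTERFACE

Orientations are given as a unit quaternion [x, y, z, w].
In Python, from cell import state, imaging, ticket, r gives the robot as it stands.
- The arm moves only by the tool step_arm, never from a script. Its argument "motion" is a list of rows, each a list of 7 numbers: the shift along the tool's x, y, z in m, then the turn, a rotation vector about the tool's x, y, z in rad, then the finger opening in m, from 0 to 0.0854. In form: [[x, y, z, ax, ay, az, fingers], ...]. A call has 1 to 12 rows; each row is the pose to reach, as a shift and turn from the pose commanded when the call began, along the tool's axes at that moment; what a row does not reach only later rows make up. A row lasts 1/12 s, in which the tool goes at most 41.7 mm and 7.16 degrees, less where a joint would pass 70% of its speed; a pose out of reach is approached as far as the arm can. A call with a gripper value outside its range is refused whole. The fingers move at their own pace and stop on an object; the grip force is fixed at half the most. Time passes only in rows, so rows that repeat a pose let the fingers close. It gives the time, the measured TCP pose, the force, the opening and the grip force at its end, in the units of the state.
- state(): the state, without advancing time (a new reading comes with each control period).
- imaging.read_camera(name): name is "scene" or "top" or "wrist"; returns (picture, depth): 480x640x3 uint8, blue, green, red; 480x640 float32, m along the optical axis (not along the pixel's ray), 0 where there is no reading.
- imaging.camera_model(name): a dict with "K" (3x3 intrinsics, pixels), "T" (4x4, takes a point from camera to world coordinates); the wrist camera has in their place "T_tool_cam" (4x4, takes a point from camera to tool coordinates, whose origin is the TCP and whose axes are the flange's). Camera axes: x right, y down, z forward; pixel columns grow to the right and rows downward; lengths in m; the calibration is good to about 2 mm. A picture is of the moment at which its call begins: read the wrist's pose just before it. camera_model takes no time and is no camera call.
- ticket.hand_in(): hands the job in; it is judged then, once.
The state is a dict: "time": time; "q": joint angles; "dq": joint speeds; "tau": joint torques, N m; "ee_pos": TCP position; "tcp_rot": TCP orientation; "contact_force": force on the tool from outside, world axes, zero at the start; "moment": the same for the moment, N m; "grip_width": opening from 0.0 (shut) to 1.0 (fully open); "grip_force": force on a finger pad.
Only numpy, scipy, OpenCV 4.12 (cv2) and the standard library are available. Lean on these libraries where they do the work, as an engineer would, in place of code of your own. Each camera call takes 0.05 s, during which the arm holds its last target. There are 200 camera calls.

TASK

Pull the white insulating spacer up out of its sprung dock and slide it upright, right down to the metal plate, into the one gap beside the middle power module that is already wide enough for it. Then slide the middle module along its guide rails until the spacer is sandwiched flush between the module and the fixed block, and finish while still holding the module firmly pressed there: do not let go. Leave the other things on the bench where they are.

Things in the scene. Friction and masses are not known exactly. Their poses are not given: they have to be found in the camera images.
- spacer_center (a point): White plastic spacer, an upright slab 40 mm wide (its x) by 14 mm thick (its y) by 72 mm tall (its z), loose, 35 to 70 g; the point is its centre, 36 mm above its foot. A small notch, 10 mm tall and 3 mm deep, in each narrow edge (at +-x) lies 14 to 24 mm above the foot. It starts standing in the dock, its top 42 mm above the dock's top. To seat it, its thickness lies along the plate's y.
- dock: Fixed grey holder on the bench, 92 mm (x) by 46 mm (y) by 35 mm tall, with a pocket open to the top in which the spacer stands; origin at the centre of its underside, the pocket's floor 5 mm above that, pocket 30 mm deep. Two spring catches at its +-x ends snap into the spacer's notches: the spacer comes out straight up with a pull of about 5 to 12 N and is free after some 20 mm, clear of the dock after 30 mm.
- rig: Fixed aluminium plate (finned heatsink), 80 mm (x) by 210 mm (y, its long axis) by 20 mm tall; origin at the centre of its underside, so its top is 20 mm up. Two guide rails run along y on its top at x = +-32.5 mm, each 6 mm wide and 6 mm high, leaving 59 mm between them. On it, in a row along y between the rails: a fixed block at one end, the loose middle module, a fixed block at the other end; which block is at which end varies.
- module_center (a point): Middle power module: black box 56 mm (x, across the rails) by 60 mm (y, along them) by 40 mm tall, three flat brass bars on top; loose, 0.25 to 0.5 kg, slides on the plate with up to 6 N; a steady push of 10 to 20 N presses the stack well. The point is its centre, 20 mm above the plate. Grip across its 56 mm, above the rails. Starts 19 to 23 mm from the narrow block, 6 to 10 mm from the wide one.
- narrow_block: The fixed black block that is narrow along the row: 56 mm (x) by 30 mm (y) by 40 mm tall, bolted to the plate's top; origin at the centre of its underside, its axes parallel to the plate's. Its centre is 66 mm from the plate's centre along y, at either end.
- wide_block: The fixed black block that is wide along the row: 56 mm (x) by 56 mm (y) by 40 mm tall, bolted to the plate's top at the end opposite the narrow block; origin at the centre of its underside, 66 mm from the plate's centre.
- capacitor: Bystander: loose blue box capacitor, 45 by 32 by 40 mm; origin at the centre of its underside. Leave alone.
- meter: Bystander: loose hand-held meter lying on its back, 75 by 150 by 38 mm; origin at the centre of its underside. Leave alone.
- driver: Bystander: screwdriver lying on the bench to the left of the plate, about 200 mm long along its x. Leave alone.
Not all that is in view belongs to the job. What is shaped like the part that bears module_center but green is not meant. Of the things that look like the part that bears spacer_center, the largest one is meant.

How it is judged:
On the way, in this order (a step that is already met when the one before it is completed fails the run):
1. the spacer is pulled up out of the dock (z of spacer_center in the frame of dock above 0.075 m and contact force between the fingers and spacer above 1 N), for 0.1 s.
2. the spacer stands on the plate in the gap between the narrow block and the module (z of spacer_center in the frame of rig below 0.06 m and angle between spacer_center's own z axis and vertical below 0.25 rad and horizontal distance between spacer_center and narrow_block below 0.034 m and horizontal distance between spacer_center and module_center below 0.052 m), for 0.2 s.
At the end, for the whole second after the job is handed in: Spacer stands on the plate between narrow block and module, upright (0.08 rad) and square (0.1 rad); module flat and square, its centre within 61.5 mm of the narrow block's (59 = all touching); module on spacer, spacer on block and fingers on module each press with over 1.5 N, for 1 s (all of step 2 and horizontal distance between module_center and narrow_block below 0.0615 m and angle between spacer_center's own z axis and vertical below 0.08 rad and angle between the y axis of spacer_center and the y axis of rig, either way round below 0.1 rad and angle between module_center's own z axis and vertical below 0.06 rad and angle between the y axis of module_center and the y axis of rig, either way round below 0.08 rad and z of module_center in the frame of rig below 0.044 m and contact force between module and spacer above 1.5 N and contact force between spacer and narrow_block above 1.5 N and contact force between the fingers and module above 1.5 N); the arm keeps its last pose, push and grip.
It fails at once if the capacitor is disturbed (moved more than 25 mm) (distance of capacitor from where it was at the start of the episode above 0.025 m).
It fails at once if the meter is disturbed (moved more than 25 mm) (distance of meter from where it was at the start of the episode above 0.025 m).
It fails at once if the driver is disturbed (moved more than 25 mm) (distance of driver from where it was at the start of the episode above 0.025 m).
It also fails if it takes over 58 s, if anything falls off the work surface, if the arm or the gripper's body presses on something with over 40 N, if the wrist force passes 120 N, or if a joint passes its speed limit or range.

## Working session

There is one attempt and no reset: what is moved stays moved. The work goes in short steps, Python scripts to look and compute and a tool call to move; the robot and the scene stay as the last step left them, time stands still between calls to the robot, and variables do not carry over. Pictures are saved under pics/ and viewed, at most 10 in all, crops included, and the job is handed in when it is done.

Besides the shell and the picture viewer there is one more tool, called after "Call:" by a JSON object that holds its "name" and its "arguments". step_arm: Moves the arm, as the interface text tells. Its arguments: {"type":"object","properties":{"motion":{"type":"array"}},"required":["motion"]}

```bash
mkdir -p pics; ls; python3 - <<'E'
from cell import state, imaging, ticket, r
import cv2, numpy as np
s=state(); print(s)
for n in ("scene","top"):
    p,d=imaging.read_camera(n); cv2.imwrite(f"pics/{n}0.png",p); np.save(f"pics/{n}0.npy",d)
    m=imaging.camera_model(n); print(n,np.round(m["K"],1).tolist(),np.round(m["T"],4).tolist())
print(imaging.camera_model("wrist"), r.grip_depth)
E
```

```text
pics
{'time': 0.0, 'q': array([-1.37588155,  0.38424034,  0.01638411,  1.37115379, -0.00627971,
        1.38818455, -0.04651292]), 'dq': array([ 0.00045107,  0.00094277,  0.00027428,  0.00039746, -0.0003074 ,
       -0.00029147,  0.00019693]), 'tau': array([-4.69572660e-04, -6.27609730e+01,  8.44046362e-01, -3.71822691e+01,
        1.65703800e-02,  1.39582122e-02,  5.67465145e-05]), 'ee_pos': array([0.15920635, 0.60386922, 0.23027775]), 'tcp_rot': array([ 1.28528237e-01,  9.91705377e-01, -9.63345468e-04, -9.54106168e-05]), 'contact_force': array([ 0.10425695,  0.77956919, -0.19222344]), 'moment': array([ 0.07377763, -0.00121338,  0.03638319]), 'grip_force': 0.0, 'grip_width': 0.9993807696038556}
scene [[463.7, 0.0, 326.3], [0.0, 463.7, 228.5], [0.0, 0.0, 1.0]] [[0.7698, 0.3907, -0.5048, 1.0007], [0.6381, -0.4528, 0.6227, -0.4911], [0.0147, -0.8014, -0.5979, 0.5392], [0.0, 0.0, 0.0, 1.0]]
top [[472.4, 0.0, 312.0], [0.0, 472.4, 238.6], [0.0, 0.0, 1.0]] [[0.0233, -0.984, 0.1768, 0.4704], [-0.9995, -0.0195, 0.0232, -0.0006], [-0.0194, -0.1772, -0.984, 0.8879], [0.0, 0.0, 0.0, 1.0]]
{'K': array([[424.56833047,   0.        , 322.27313715],
       [  0.        , 424.56833047, 234.41318732],
       [  0.        ,   0.        ,   1.        ]]), 'T_tool_cam': array([[-2.12230400e-04, -9.46369753e-01, -3.23085509e-01,
         8.32293436e-02],
       [ 9.99999966e-01, -1.51908820e-04, -2.11920617e-04,
        -4.20104919e-04],
       [ 1.51475724e-04, -3.23085543e-01,  9.46369753e-01,
        -1.42633836e-01],
       [ 0.00000000e+00,  0.00000000e+00,  0.00000000e+00,
         1.00000000e+00]])} -0.0187
```

View pics/top0.png

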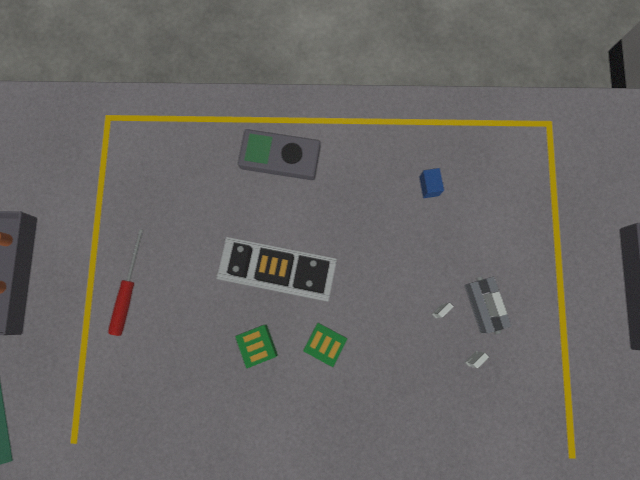

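View pics/scene0.png

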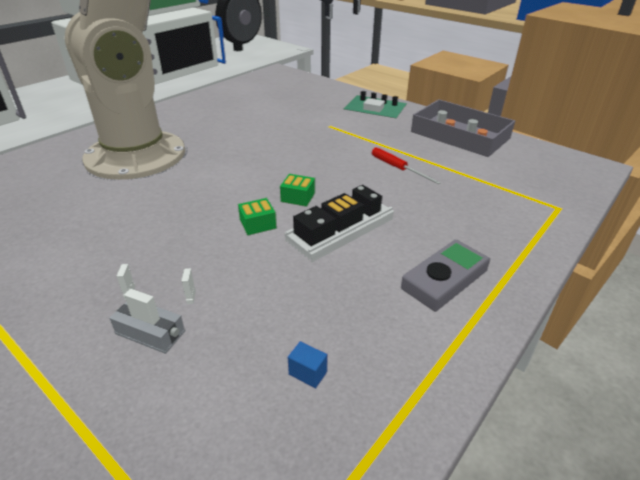

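The top view (up = +x, left = +y) shows the rig at about (277,268). The narrow block is at the left end (240,258), the module is at (274,266) and the wide block is at (312,274). The dock is at about (486,305) with the big white spacer at (499,303). The small white decoys are at (444,311) and (478,360). The scene view agrees with this.

```bash
cat > h.py <<'E'
import numpy as np, cv2
from cell import state, imaging, r
from scipy.spatial.transform import Rotation as R
def pose(s):
    T=np.eye(4); T[:3,:3]=R.from_quat(s["tcp_rot"]).as_matrix(); T[:3,3]=s["ee_pos"]; return T
def cam(name,s=None):
    m=imaging.camera_model(name)
    return m["K"], (m["T"] if name!="wrist" else pose(s)@m["T_tool_cam"])
def cast(px,K,T,z):
    px=np.atleast_2d(px).astype(float)
    d=np.c_[(px[:,0]-K[0,2])/K[0,0],(px[:,1]-K[1,2])/K[1,1],np.ones(len(px))]@T[:3,:3].T
    return T[:3,3]+d*((z-T[2,3])/d[:,2])[:,None]
def cloud(d,K,T):
    v,u=np.mgrid[:480,:640]
    P=np.stack([(u-K[0,2])/K[0,0]*d,(v-K[1,2])/K[1,1]*d,d],-1)@T[:3,:3].T+T[:3,3]
    P[d==0]=np.nan; return P
def rect(m,K,T,z):
    "rectangles, in world xy, of the mask's blobs taken at height z"
    out=[]
    for c in cv2.findContours(m.astype(np.uint8),cv2.RETR_EXTERNAL,cv2.CHAIN_APPROX_NONE)[0]:
        if cv2.contourArea(c)<30: continue
        P=cast(c[:,0],K,T,z)[:,:2]
        (x,y),(w,h),a=cv2.minAreaRect((P*1000).astype(np.float32))
        if w<h: w,h,a=h,w,a-90
        out.append((c[:,0].mean(0).round(),np.round([x,y,w,h,(a+90)%180-90],1)))
    return out
E
python3 - <<'E'
from h import *
p=cv2.imread("pics/top0.png"); d=np.load("pics/top0.npy"); K,T=cam("top"); P=cloud(d,K,T); z=P[...,2]
for lo,hi,h in ((.068,.09,.077),(.052,.068,.06),(.028,.045,.035),(.013,.025,.02)):
    print(h)
    for o in rect((z>lo)&(z<hi),K,T,h): print(o)
for (u,v) in ((499,303),(485,305),(487,328),(240,258),(255,266),(274,266),(330,275),(444,311),(600,400)): print(u,v,P[v,u].round(3),p[v,u])
b=cv2.resize(np.vstack([p[270:350,420:530],p[230:310,215:325]]),None,fx=3.6,fy=3.6,interpolation=cv2.INTER_CUBIC)
cv2.imwrite("pics/c1.png",b); print(b.shape)
E
```

```text
0.077
(array([498., 303.]), array([ 511.2, -297.6,   40. ,   17.3,   16.3]))
0.06
(array([491., 304.]), array([ 509.9, -292.4,   38.8,    7.1,   17.1]))
(array([310., 273.]), array([557.2,  20.3,  56.4,  55.9, -10.2]))
(array([273., 266.]), array([569.2,  86.8,  60.5,  56.2,  80. ]))
(array([238., 259.]), array([580.3, 149.4,  56.2,  31.5,  -9.9]))
0.035
(array([475., 359.]), array([ 417.6, -270.1,   29.2,   11.4,  -31.5]))
(array([255., 346.]), array([429.3, 115.8,  60.3,  57.3,  22.5]))
(array([325., 344.]), array([435.1,  -6.7,  59.7,  56.4,  63.7]))
(array([488., 305.]), array([ 510.9, -297.9,  102.3,   48. ,   16.6]))
(array([635., 280.]), array([ 5.597e+02, -5.596e+02,  2.053e+02,  1.430e+01, -5.000e-01]))
(array([ 17., 274.]), array([ 5.504e+02,  5.581e+02,  2.228e+02,  1.410e+01, -2.000e-01]))
(array([432., 181.]), array([ 737.5, -202.1,   48. ,   35.2,    9.4]))
(array([279., 153.]), array([788.6,  87.2, 148.6,  75.4,  82. ]))
0.02
(array([  4., 435.]), array([264.7, 556.7,  92. ,  20.6,  17.5]))
(array([475., 308.]), array([ 504.8, -277.2,   89.5,    4.6,   16.7]))
(array([
[... 317 characters left out ...]
3]))
(array([123., 292.]), array([540.4, 360.5, 199.1,  27.1,  -8.8]))
(array([630., 288.]), array([ 5.505e+02, -5.584e+02,  2.222e+02,  1.080e+01,  2.000e-01]))
(array([ 23., 275.]), array([551. , 556.4, 224.5,  12.6,  -0. ]))
(array([277., 172.]), array([754.8,  92.4, 148.5,   8. ,  83.2]))
499 303 [ 0.512 -0.3    0.078] [166 170 165]
485 305 [ 0.51  -0.291  0.034] [111 105 103]
487 328 [ 0.47  -0.292  0.038] [111 105 102]
240 258 [0.582 0.146 0.06 ] [42 44 41]
255 266 [0.573 0.124 0.019] [135 137 134]
274 266 [0.568 0.084 0.065] [ 56 123 158]
330 275 [ 0.559 -0.015  0.021] [149 149 145]
444 311 [ 0.497 -0.213  0.054] [168 172 165]
600 400 [ 0.348 -0.499  0.001] [107 105 106]
(576, 396, 3)
```

View pics/c1.png

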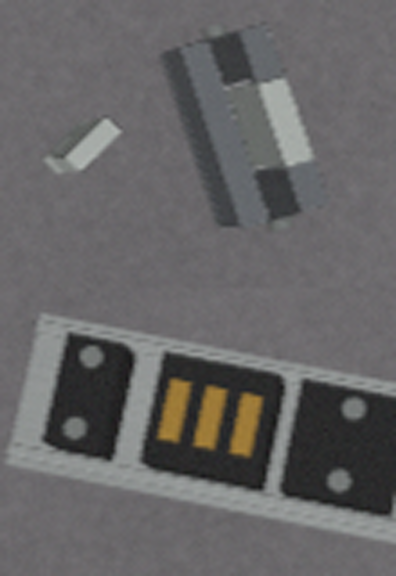

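The crop shows each part clearly. The gap is between the narrow block and the module, on the left. The spacer's top face is the light rectangle, and its visible side faces the camera. Next I'll hover over the gap for a wrist view.

```bash
cat >> h.py <<'E'
def go(x,y,z,yaw):
    "shift and turn, tool axes, to bring the TCP there, pointing down, tool y at yaw deg"
    s=state(); T=pose(s); a=np.radians(yaw); Y=np.array([np.cos(a),np.sin(a),0]); Z=np.array([0,0,-1.])
    G=np.c_[np.cross(Y,Z),Y,Z]
    print("t",round(s["time"],2),"shift",np.round(T[:3,:3].T@(np.array([x,y,z])-T[:3,3]),4),
      "turn",np.round(R.from_matrix(T[:3,:3].T@G).as_rotvec(),4),"w",round(s["grip_width"],3),"F",s["contact_force"].round(1))
E
python3 -c "
from h import *
go(.575,.12,.21,79.9)"
```

```text
t 0.1 shift [-0.5254 -0.3619  0.021 ] turn [-0.0018 -0.0001 -0.0815] w 0.995 F [-0.2  0.1  0.2]
```

Call:
{"name": "step_arm", "arguments": {"motion": [[-0.525,-0.362,0.02,0,0,-0.0815,0.085],[-0.525,-0.362,0.02,0,0,-0.0815,0.085],[-0.525,-0.362,0.02,0,0,-0.0815,0.085],[-0.525,-0.362,0.02,0,0,-0.0815,0.085],[-0.525,-0.362,0.02,0,0,-0.0815,0.085],[-0.525,-0.362,0.02,0,0,-0.0815,0.085],[-0.525,-0.362,0.02,0,0,-0.0815,0.085],[-0.525,-0.362,0.02,0,0,-0.0815,0.085],[-0.525,-0.362,0.02,0,0,-0.0815,0.085],[-0.525,-0.362,0.02,0,0,-0.0815,0.085],[-0.525,-0.362,0.02,0,0,-0.0815,0.085],[-0.525,-0.362,0.02,0,0,-0.0815,0.085]]}}

```text
time: 1.1
ee_pos: [0.4856, 0.2233, 0.2155]
tcp_rot: [0.088, 0.996, -0.0, -0.0]
contact_force: [-0.3, 1.4, 0.1]
grip_width: 0.995
grip_force: 0.0
```

```bash
python3 -c "
from h import *
go(.575,.12,.21,79.9); print(state()['q'].round(2))"
```

```text
t 1.1 shift [-0.1061 -0.086   0.0054] turn [-0.0001 -0.0003  0.0002] w 0.995 F [-0.3  1.4  0.1]
[-0.76  0.2   0.32  1.66 -0.06  1.3   0.96]
```

Call:
{"name": "step_arm", "arguments": {"motion": [[-0.106,-0.086,0.005,0,0,0,0.085],[-0.106,-0.086,0.005,0,0,0,0.085],[-0.106,-0.086,0.005,0,0,0,0.085],[-0.106,-0.086,0.005,0,0,0,0.085],[-0.106,-0.086,0.005,0,0,0,0.085],[-0.106,-0.086,0.005,0,0,0,0.085],[-0.106,-0.086,0.005,0,0,0,0.085]]}}

```text
time: 1.68
ee_pos: [0.5734, 0.1231, 0.2102]
tcp_rot: [0.087, 0.996, 0.0, -0.001]
contact_force: [-0.9, 0.3, -0.0]
grip_width: 0.994
grip_force: 0.0
```

```bash
python3 - <<'E'
from h import *
s=state(); print(s["ee_pos"].round(4)); p,d=imaging.read_camera("wrist"); K,T=cam("wrist",s)
cv2.imwrite("pics/w1.png",p); np.save("pics/w1.npy",d)
z=cloud(d,K,T)[...,2]
for lo,hi,h in ((.054,.0615,.06),(.0615,.07,.065),(.016,.023,.02)):
    print(h)
    for o in rect((z>lo)&(z<hi),K,T,h): print(o)
E
```

```text
[0.5734 0.1231 0.2102]
0.06
(array([362., 213.]), array([579.8, 150.6,  55.9,  30.1, -10.1]))
(array([274., 213.]), array([568.4,  88.1,  59.8,  56.6,  80. ]))
(array([180., 213.]), array([556.7,  22.1,  57.2,  56.6,  80. ]))
0.065
(array([362., 239.]), array([597.2, 148.2,  10.7,   8.6,  -8.5]))
(array([181., 240.]), array([574.1,  19.1,  10.5,  10. , -81.1]))
(array([273., 223.]), array([572.1,  87.5,  21.9,   9.9, -11.9]))
(array([298., 215.]), array([571.6, 105.5,  29.4,  10. , -10.8]))
(array([273., 202.]), array([559.7,  89.8,  11.5,   9.1, -11.9]))
(array([248., 217.]), array([565.5,  70.8,  29.4,   9.9, -10. ]))
(array([364., 191.]), array([562. , 153.7,  10.1,   9.8,  35.5]))
(array([175., 191.]), array([538.9,  25.4,  10.4,   9.9,  80. ]))
0.02
(array([ 17., 399.]), array([ 717.4, -200.5,   32.1,   10.4,  -84.1]))
(array([325., 388.]), array([754.2,  93.5, 148.8,   8.2,  82.2]))
(array([392., 247.]), array([624.1, 173.4,  17.7,   1.8,  80. ]))
(array([328., 247.]), array([614.7, 120.2,  20.1,   1.8,  80. ]))
(array([292., 186.]), array([570.5,  85.6, 209.9,  59.1,  80. ]))
(array([275., 154.]), array([531.8,  92.3, 209.7,   5.4,  80. ]))
(array([154.,  56.]), array([448.4,  20.8,  55.4,   3.5, -26.9]))
(array([628.,  58.]), array([508.7, 359.7,  75.6,  13.9,  -7.9]))
```

View pics/w1.png

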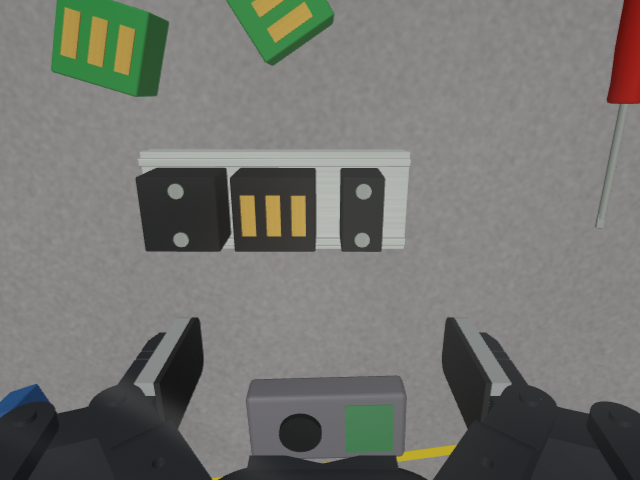

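The wrist view shows the narrow block at (362,213), the module at (274,213) and the wide block at (180,213). The gap centre sits near x=328 px, and its world position is about (0.5756, 0.1267). Next stop is the dock.

```bash
python3 -c "
from h import *
go(.511,-.298,.21,106.5)"
```

```text
t 1.73 shift [-1.16e-02 -4.26e-01  2.00e-04] turn [ 0.0007 -0.0009 -0.4619] w 0.997 F [-0.2 -1.1 -0. ]
```

Call:
{"name": "step_arm", "arguments": {"motion": [[-0.012,-0.426,0,0,0,-0.462,0.085],[-0.012,-0.426,0,0,0,-0.462,0.085],[-0.012,-0.426,0,0,0,-0.462,0.085],[-0.012,-0.426,0,0,0,-0.462,0.085],[-0.012,-0.426,0,0,0,-0.462,0.085],[-0.012,-0.426,0,0,0,-0.462,0.085],[-0.012,-0.426,0,0,0,-0.462,0.085],[-0.012,-0.426,0,0,0,-0.462,0.085],[-0.012,-0.426,0,0,0,-0.462,0.085],[-0.012,-0.426,0,0,0,-0.462,0.085],[-0.012,-0.426,0,0,0,-0.462,0.085],[-0.012,-0.426,0,0,0,-0.462,0.085]]}}

```text
time: 2.73
ee_pos: [0.5092, -0.3037, 0.211]
tcp_rot: [-0.14, 0.99, -0.001, -0.0]
contact_force: [-0.8, 0.5, 0.8]
grip_width: 0.989
grip_force: 0.0
```

Call:
{"name": "step_arm", "arguments": {"motion": [[0,0,0,0,0,0,0.085],[0,0,0,0,0,0,0.085],[0,0,0,0,0,0,0.085]]}}

```text
time: 2.98
ee_pos: [0.5123, -0.297, 0.2106]
tcp_rot: [-0.144, 0.99, 0.001, 0.0]
contact_force: [1.0, -0.1, -0.3]
grip_width: 0.994
grip_force: 0.0
```

```bash
python3 - <<'E'
from h import *
s=state(); print(s["ee_pos"].round(4),s["q"].round(2)); p,d=imaging.read_camera("wrist"); K,T=cam("wrist",s)
cv2.imwrite("pics/w2.png",p); np.save("pics/w2.npy",d)
z=cloud(d,K,T)[...,2]
for lo,hi,h in ((.073,.082,.077),(.031,.037,.035)):
    print(h)
    for o in rect((z>lo)&(z<hi),K,T,h): print(o)
go(.511,-.298,.053,106.5)
E
```

```text
[ 0.5123 -0.297   0.2106] [ 0.05  0.35  0.56  1.52 -0.19  1.33  2.48]
0.077
(array([321., 216.]), array([ 510.6, -298.7,   40.2,   13.8,   16.6]))
0.035
(array([346., 435.]), array([ 723.5, -211.9,   44.8,   25.1,  -38.5]))
(array([625., 345.]), array([558.4,  -8.3,  44. ,   8. , -10.1]))
(array([426., 211.]), array([ 495.7, -218.5,   28.2,    3. ,  -45.9]))
(array([321., 198.]), array([ 511.3, -298.6,   93.6,   45.4,   16.9]))
t 3.03 shift [ 0.0015 -0.0005  0.1576] turn [0.0009 0.0006 0.0015] w 0.997 F [-1.1 -0.3 -0.2]
```

View pics/w2.png

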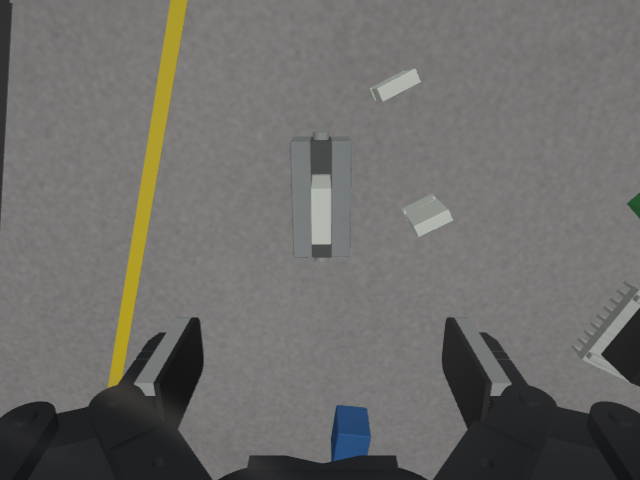

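The wrist view shows the spacer top at (321,216), centred in the dock, with both decoys clear of the fingers. Descending with the fingers half closed.

```bash
python3 -c "
from h import *
go(.5109,-.2986,.053,106.7)"
```

```text
t 3.03 shift [ 0.0018 -0.0011  0.1576] turn [ 0.0009  0.0006 -0.002 ] w 0.997 F [-1.1 -0.3 -0.2]
```

Call:
{"name": "step_arm", "arguments": {"motion": [[0.0018,-0.0011,0.03,0.001,0.0005,-0.002,0.045],[0.0018,-0.0011,0.06,0.001,0.0005,-0.002,0.045],[0.0018,-0.0011,0.09,0.001,0.0005,-0.002,0.045],[0.0018,-0.0011,0.11,0.001,0.0005,-0.002,0.045],[0.0018,-0.0011,0.13,0.001,0.0005,-0.002,0.045],[0.0018,-0.0011,0.14,0.001,0.0005,-0.002,0.045],[0.0018,-0.0011,0.15,0.001,0.0005,-0.002,0.045],[0.0018,-0.0011,0.1575,0.001,0.0005,-0.002,0.045],[0.0018,-0.0011,0.1575,0.001,0.0005,-0.002,0.045],[0.0018,-0.0011,0.1575,0.001,0.0005,-0.002,0.045],[0.0018,-0.0011,0.1575,0.001,0.0005,-0.002,0.045]]}}

```text
time: 3.95
ee_pos: [0.5105, -0.3016, 0.0542]
tcp_rot: [-0.143, 0.99, -0.001, 0.001]
contact_force: [-0.3, 0.1, -0.3]
grip_width: 0.528
grip_force: 0.0
```

```bash
python3 -c "
from h import *
go(.5109,-.2986,.053,106.7)"
```

```text
t 3.95 shift [-0.0013  0.0027  0.0012] turn [-0.0022  0.0008 -0.0037] w 0.528 F [-0.3  0.1 -0.3]
```

```bash
python3 - <<'E'
from h import *
L=[]
for i in range(10):
    imaging.read_camera("top"); L.append(state()["ee_pos"])
L=np.array(L)*1000; print(L.round(1)); print(L.mean(0),L.std(0))
go(.5109,-.2986,.053,106.7)
E
```

```text
[[ 510.4 -301.6   54.2]
 [ 510.4 -301.6   54.2]
 [ 510.3 -301.5   54. ]
 [ 510.2 -301.4   53.9]
 [ 510.1 -301.4   53.7]
 [ 510.  -301.3   53.6]
 [ 509.9 -301.2   53.4]
 [ 509.9 -301.2   53.3]
 [ 509.8 -301.2   53.2]
 [ 509.8 -301.2   53.2]]
[ 510.07825033 -301.36846011   53.67002645] [0.22477232 0.15663861 0.37673016]
t 4.45 shift [-0.0018  0.0022  0.0002] turn [-0.001  -0.0005 -0.0037] w 0.529 F [ 0.1 -0.5  0.8]
```

Call:
{"name": "step_arm", "arguments": {"motion": [[-0.0018,0.0022,0,-0.001,0,-0.004,0.045],[-0.0018,0.0022,0,-0.001,0,-0.004,0.045],[-0.0018,0.0022,0,-0.001,0,-0.004,0.045],[-0.0018,0.0022,0,-0.001,0,-0.004,0.045]]}}

```text
time: 4.78
ee_pos: [0.5109, -0.2985, 0.0531]
tcp_rot: [-0.145, 0.989, -0.0, -0.0]
contact_force: [-0.0, 0.5, 0.2]
grip_width: 0.529
grip_force: 0.0
```

```bash
python3 -c "
from h import *
go(.5109,-.2986,.053,106.7); imaging.read_camera('top');imaging.read_camera('top')
go(.5109,-.2986,.053,106.7)"
```

```text
t 4.78 shift [ 0.0001 -0.0001  0.0001] turn [ 0.     -0.0007  0.0005] w 0.529 F [-0.   0.5  0.2]
t 4.88 shift [-0.      0.      0.0001] turn [-0.0001 -0.0006  0.0002] w 0.527 F [-0.6 -0.3  0. ]
```

Call:
{"name": "step_arm", "arguments": {"motion": [[0,0,0,0,0,0,0],[0,0,0,0,0,0,0],[0,0,0,0,0,0,0],[0,0,0,0,0,0,0],[0,0,0,0,0,0,0],[0,0,0,0,0,0,0],[0,0,0,0,0,0,0],[0,0,0,0,0,0,0],[0,0,0,0,0,0,0],[0,0,0,0,0,0,0]]}}

```text
time: 5.72
ee_pos: [0.511, -0.2987, 0.0533]
tcp_rot: [-0.145, 0.989, -0.0, -0.0]
contact_force: [-1.0, -0.0, 2.6]
grip_width: 0.153
grip_force: 59.5
```

```bash
python3 -c "
from h import *
go(.5109,-.2986,.053,106.7); s=state(); print(s['contact_force'],s['moment'])"
```

```text
t 5.72 shift [0.0001 0.0001 0.0003] turn [-0.0003 -0.0003  0.0002] w 0.153 F [-1.  -0.   2.6]
[-1.00786395 -0.03250489  2.63037698] [-0.06202142  0.0033925  -0.03021313]
```

Gripped: the opening is 13 mm and the force is 59.5 N. Now pulling straight up.

Call:
{"name": "step_arm", "arguments": {"motion": [[0,0,-0.004,0,0,0,0],[0,0,-0.008,0,0,0,0],[0,0,-0.012,0,0,0,0],[0,0,-0.018,0,0,0,0],[0,0,-0.024,0,0,0,0],[0,0,-0.032,0,0,0,0],[0,0,-0.042,0,0,0,0],[0,0,-0.06,0,0,0,0],[0,0,-0.08,0,0,0,0],[0,0,-0.1,0,0,0,0],[0,0,-0.12,0,0,0,0],[0,0,-0.12,0,0,0,0]]}}

```text
time: 6.72
ee_pos: [0.5128, -0.3001, 0.1788]
tcp_rot: [-0.145, 0.989, -0.002, 0.003]
contact_force: [1.4, -0.2, 0.4]
grip_width: 0.147
grip_force: 60.1
```

```bash
python3 - <<'E'
from h import *
s=state(); print(s["ee_pos"].round(4)); p,d=imaging.read_camera("wrist"); K,T=cam("wrist",s)
Ti=np.linalg.inv(pose(s))
P=cloud(d,K,T); Q=P@Ti[:3,:3].T+Ti[:3,3]
cv2.imwrite("pics/w3.png",p)
w=(p.min(2)>110)&(abs(Q[...,1])<.03)&(Q[...,2]<.08)&(Q[...,2]>-.05)&(abs(Q[...,0])<.05)
n,l,st,c=cv2.connectedComponentsWithStats(w.astype(np.uint8))
for i in range(1,n):
    if st[i,4]>50: q=Q[l==i]; print(st[i],q.min(0).round(4),q.max(0).round(4),np.median(q,0).round(4))
print(s["grip_width"],s["grip_force"],s["contact_force"])
go(.5756,.1267,.17,80)
E
```

```text
[ 0.5128 -0.3001  0.1788]
[ 301  234   44  174 6694] [-0.0209 -0.0073 -0.028 ] [0.0206 0.0068 0.0467] [ 0.0136 -0.0005 -0.0232]
[278 299  22  66 859] [ 0.0069 -0.0133 -0.0387] [ 0.0121 -0.0085 -0.0026] [ 0.0112 -0.0107 -0.0247]
[345 299  22  66 870] [ 0.0072  0.0076 -0.0383] [ 0.0121  0.0128 -0.0029] [ 0.0112  0.0101 -0.0245]
0.14698492851815598 60.077948570251465 [ 1.44346479 -0.17736946  0.36551504]
t 6.77 shift [-0.1832  0.3902  0.0059] turn [-0.0026  0.0045  0.4659] w 0.151 F [ 0.1 -0.5 -0.8]
```

View pics/w3.png

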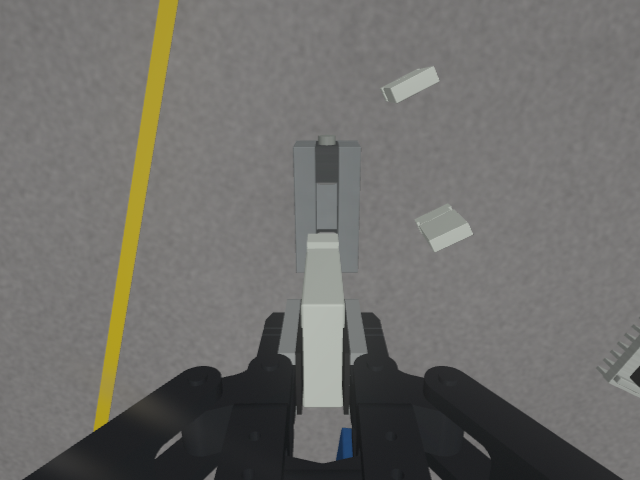

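The spacer is out of the dock and held upright and centred (foot edge at about (323,238), pads symmetric around it). Moving above the gap.

Call:
{"name": "step_arm", "arguments": {"motion": [[-0.183,0.3905,0.006,-0.0026,0.0045,0.466,0],[-0.183,0.3905,0.006,-0.0026,0.0045,0.466,0],[-0.183,0.3905,0.006,-0.0026,0.0045,0.466,0],[-0.183,0.3905,0.006,-0.0026,0.0045,0.466,0],[-0.183,0.3905,0.006,-0.0026,0.0045,0.466,0],[-0.183,0.3905,0.006,-0.0026,0.0045,0.466,0],[-0.183,0.3905,0.006,-0.0026,0.0045,0.466,0],[-0.183,0.3905,0.006,-0.0026,0.0045,0.466,0],[-0.183,0.3905,0.006,-0.0026,0.0045,0.466,0],[-0.183,0.3905,0.006,-0.0026,0.0045,0.466,0],[-0.183,0.3905,0.006,-0.0026,0.0045,0.466,0],[-0.183,0.3905,0.006,-0.0026,0.0045,0.466,0]]}}

```text
time: 7.77
ee_pos: [0.5727, 0.1376, 0.1657]
tcp_rot: [0.081, 0.997, 0.002, -0.004]
contact_force: [-1.1, 0.2, -0.3]
grip_width: 0.153
grip_force: 60.1
```

Call:
{"name": "step_arm", "arguments": {"motion": [[0,0,0,0,0,0,0],[0,0,0,0,0,0,0],[0,0,0,0,0,0,0],[0,0,0,0,0,0,0]]}}

```text
time: 8.1
ee_pos: [0.574, 0.1261, 0.1671]
tcp_rot: [0.088, 0.996, 0.001, -0.003]
contact_force: [0.2, -0.6, -1.2]
grip_width: 0.15
grip_force: 60.1
```

```bash
python3 -c "
from h import *
go(.5757,.1270,.12,80); go(.5757,.1270,.12,80)"
```

```text
t 8.1 shift [-0.0018  0.0011  0.0471] turn [ 0.0008 -0.0053 -0.0026] w 0.15 F [ 0.2 -0.6 -1.2]
t 8.1 shift [-0.0018  0.0011  0.0471] turn [ 0.0008 -0.0053 -0.0026] w 0.15 F [ 0.2 -0.6 -1.2]
```

Call:
{"name": "step_arm", "arguments": {"motion": [[-0.0018,0.0011,0.01,0.001,-0.005,-0.0025,0],[-0.0018,0.0011,0.02,0.001,-0.005,-0.0025,0],[-0.0018,0.0011,0.03,0.001,-0.005,-0.0025,0],[-0.0018,0.0011,0.04,0.001,-0.005,-0.0025,0],[-0.0018,0.0011,0.047,0.001,-0.005,-0.0025,0],[-0.0018,0.0011,0.047,0.001,-0.005,-0.0025,0],[-0.0018,0.0011,0.047,0.001,-0.005,-0.0025,0],[-0.0018,0.0011,0.047,0.001,-0.005,-0.0025,0],[-0.0018,0.0011,0.047,0.001,-0.005,-0.0025,0],[-0.0018,0.0011,0.047,0.001,-0.005,-0.0025,0]]}}

```text
time: 8.93
ee_pos: [0.576, 0.129, 0.1206]
tcp_rot: [0.086, 0.996, 0.0, 0.0]
contact_force: [-0.3, -0.0, -1.8]
grip_width: 0.149
grip_force: 60.1
```

```bash
python3 - <<'E'
from h import *
s=state(); p,d=imaging.read_camera("wrist"); K,T=cam("wrist",s)
cv2.imwrite("pics/w4.png",p)
P=cloud(d,K,T); Ti=np.linalg.inv(pose(s)); Q=P@Ti[:3,:3].T+Ti[:3,3]; z=P[...,2]
m=(z>.056)&(z<.0618)&(p.max(2)<90)&(abs(Q[...,0])<.06)
for c in cv2.findContours(m.astype(np.uint8),cv2.RETR_EXTERNAL,cv2.CHAIN_APPROX_NONE)[0]:
    if cv2.contourArea(c)>150: q=Q[c[:,0,1],c[:,0,0]]; print("block y range mm",(q[:,1].min()*1e3).round(1),(q[:,1].max()*1e3).round(1),len(c))
w=(p.min(2)>110)&(abs(Q[...,1])<.0085)&(Q[...,2]<.052)&(Q[...,2]>-.05)&(abs(Q[...,0])<.04)
q=Q[w]; print("spacer",q.min(0).round(4),q.max(0).round(4))
for i in range(2): go(.5757,.1270,.0675,80)
E
```

```text
block y range mm 7.4 36.6 346
block y range mm -71.9 -11.7 425
block y range mm -138.3 -81.0 416
spacer [-0.0206 -0.0085 -0.0384] [0.0204 0.0085 0.0458]
t 8.98 shift [-0.0001 -0.0021  0.053 ] turn [0.0007 0.0004 0.0028] w 0.151 F [ 0.1 -0.3 -0.3]
t 8.98 shift [-0.0001 -0.0021  0.053 ] turn [0.0007 0.0004 0.0028] w 0.151 F [ 0.1 -0.3 -0.3]
```

View pics/w4.png

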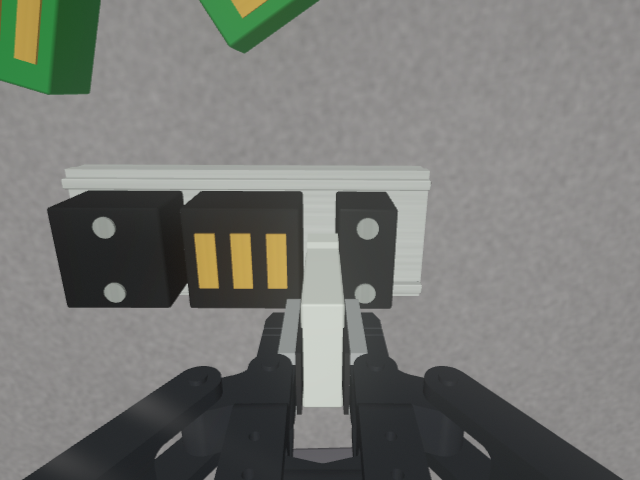

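The foot (322,240) is slightly toward the narrow block, with the gap running from about 302 to 336 px. I'll shift it −2 mm in tool y before going down.

Call:
{"name": "step_arm", "arguments": {"motion": [[0,-0.002,0,0,0,0.003,0],[0,-0.002,0,0,0,0.003,0],[0,-0.002,0,0,0,0.003,0],[0,-0.002,0,0,0,0.003,0]]}}

```text
time: 9.32
ee_pos: [0.5753, 0.1269, 0.1201]
tcp_rot: [0.087, 0.996, 0.0, -0.0]
contact_force: [-0.5, 0.4, -0.6]
grip_width: 0.152
grip_force: 60.1
```

```bash
python3 -c "
from h import *
go(.5757,.1270,.0675,80)"
```

```text
t 9.32 shift [-0.0004  0.0001  0.0526] turn [ 0.0003 -0.0004 -0.0004] w 0.152 F [-0.5  0.4 -0.6]
```

Call:
{"name": "step_arm", "arguments": {"motion": [[0,0,0.004,0,0,0,0],[0,0,0.008,0,0,0,0],[0,0,0.012,0,0,0,0],[0,0,0.016,0,0,0,0],[0,0,0.02,0,0,0,0],[0,0,0.02,0,0,0,0],[0,0,0.02,0,0,0,0]]}}

```text
time: 9.9
ee_pos: [0.575, 0.127, 0.0996]
tcp_rot: [0.087, 0.996, -0.0, -0.001]
contact_force: [-0.1, -0.7, 0.1]
grip_width: 0.152
grip_force: 60.1
```

```bash
python3 -c "
from h import *
go(.5757,.1270,.0675,80)"
```

```text
t 9.9 shift [-0.0007  0.0002  0.0321] turn [-0.0002 -0.0011 -0.0002] w 0.152 F [-0.1 -0.7  0.1]
```

The foot is inside the gap with no contact force. Continuing down.

Call:
{"name": "step_arm", "arguments": {"motion": [[-0.0005,0,0.004,0,-0.001,0,0],[-0.0005,0,0.008,0,-0.001,0,0],[-0.0005,0,0.012,0,-0.001,0,0],[-0.0005,0,0.016,0,-0.001,0,0],[-0.0005,0,0.02,0,-0.001,0,0],[-0.0005,0,0.024,0,-0.001,0,0],[-0.0005,0,0.028,0,-0.001,0,0],[-0.0005,0,0.028,0,-0.001,0,0],[-0.0005,0,0.028,0,-0.001,0,0],[-0.0005,0,0.028,0,-0.001,0,0]]}}

```text
time: 10.73
ee_pos: [0.5759, 0.1269, 0.0721]
tcp_rot: [0.087, 0.996, 0.0, 0.0]
contact_force: [0.2, -0.2, -0.7]
grip_width: 0.15
grip_force: 60.1
```

```bash
python3 -c "
from h import *
go(.5757,.1270,.0675,80); imaging.read_camera('top'); go(.5757,.1270,.0675,80)"
```

```text
t 10.73 shift [0.0002 0.     0.0046] turn [ 0.0003  0.0008 -0.0002] w 0.15 F [ 0.2 -0.2 -0.7]
t 10.78 shift [0.0003 0.     0.0047] turn [ 0.0004  0.0009 -0.0003] w 0.149 F [ 0.1 -1.1 -0.6]
```

Lowering the last 5 mm in small steps and watching for contact.

Call:
{"name": "step_arm", "arguments": {"motion": [[0,0,0.001,0,0,0,0],[0,0,0.002,0,0,0,0],[0,0,0.003,0,0,0,0],[0,0,0.004,0,0,0,0],[0,0,0.004,0,0,0,0],[0,0,0.004,0,0,0,0]]}}

```text
time: 11.28
ee_pos: [0.5759, 0.127, 0.0683]
tcp_rot: [0.087, 0.996, 0.0, 0.0]
contact_force: [-0.5, -1.0, 2.3]
grip_width: 0.152
grip_force: 60.5
```

Call:
{"name": "step_arm", "arguments": {"motion": [[0,0,0.0007,0,0,0,0],[0,0,0.0014,0,0,0,0],[0,0,0.0014,0,0,0,0],[0,0,0.0014,0,0,0,0]]}}

```text
time: 11.62
ee_pos: [0.5761, 0.127, 0.0682]
tcp_rot: [0.087, 0.996, 0.001, 0.001]
contact_force: [-5.8, -1.9, 15.2]
grip_width: 0.148
grip_force: 62.4
```

Seated on the plate: 15 N at z = 0.068. I'll relieve the load, open slightly and lift.

Call:
{"name": "step_arm", "arguments": {"motion": [[0,0,-0.0012,0,0,0,0],[0,0,-0.0012,0,0,0,0.03],[0,0,-0.0012,0,0,0,0.03],[0,0,-0.0012,0,0,0,0.03],[0,0,-0.0012,0,0,0,0.03],[0,0,-0.0012,0,0,0,0.03],[0,0,-0.01,0,0,0,0.03],[0,0,-0.03,0,0,0,0.03],[0,0,-0.06,0,0,0,0.03],[0,0,-0.1,0,0,0,0.03],[0,0,-0.14,0,0,0,0.085],[0,0,-0.14,0,0,0,0.085]]}}

```text
time: 12.62
ee_pos: [0.5795, 0.1271, 0.2162]
tcp_rot: [0.088, 0.996, 0.003, 0.006]
contact_force: [1.9, 0.1, 1.2]
grip_width: 0.628
grip_force: 0.0
```

Call:
{"name": "step_arm", "arguments": {"motion": [[0,0,0,0,0,0,0.085],[0,0,0,0,0,0,0.085],[0,0,0,0,0,0,0.085]]}}

```text
time: 12.87
ee_pos: [0.5749, 0.1269, 0.2055]
tcp_rot: [0.087, 0.996, -0.0, -0.001]
contact_force: [-0.4, 1.4, 0.2]
grip_width: 0.994
grip_force: 0.0
```

```bash
python3 - <<'E'
from h import *
s=state(); p,d=imaging.read_camera("wrist"); K,T=cam("wrist",s)
cv2.imwrite("pics/w5.png",p)
z=cloud(d,K,T)[...,2]
for lo,hi,h in ((.085,.1,.092),(.054,.0615,.06)):
    print(h)
    for o in rect((z>lo)&(z<hi),K,T,h): print(o)
go(.567,.081,.12,-10)
E
```

```text
0.092
(array([323., 229.]), array([575.5, 126.7,  40.8,  13.8,  -9.5]))
0.06
(array([358., 214.]), array([579.7, 150.7,  55.8,  30. , -10.1]))
(array([268., 213.]), array([568.3,  88.2,  59.9,  56.5,  80. ]))
(array([172., 213.]), array([556.7,  22.2,  57.5,  56.5,  80. ]))
t 12.92 shift [-0.0004 -0.0465  0.0853] turn [-2.1000e-03 -6.0000e-04  1.5707e+00] w 0.992 F [-0.9 -1.  -0.5]
```

View pics/w5.png

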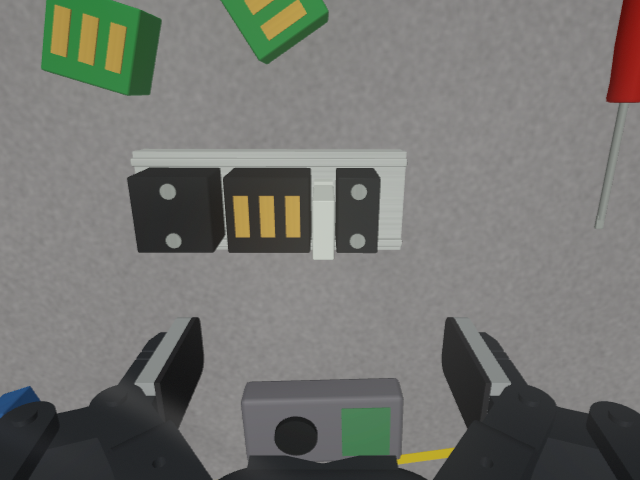

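The spacer stands in the gap with its top at (323,229); the fit at z = 0.092 gives the right size. Next I'll turn 90° over the module, offset 8 mm toward the wide block.

Call:
{"name": "step_arm", "arguments": {"motion": [[-0.0004,-0.047,0.05,-0.002,0,1.571,0.085],[-0.0004,-0.047,0.05,-0.002,0,1.571,0.085],[-0.0004,-0.047,0.05,-0.002,0,1.571,0.085],[-0.0004,-0.047,0.05,-0.002,0,1.571,0.085],[-0.0004,-0.047,0.05,-0.002,0,1.571,0.085],[-0.0004,-0.047,0.05,-0.002,0,1.571,0.085],[-0.0004,-0.047,0.05,-0.002,0,1.571,0.085],[-0.0004,-0.047,0.05,-0.002,0,1.571,0.085],[-0.0004,-0.047,0.05,-0.002,0,1.571,0.085],[-0.0004,-0.047,0.05,-0.002,0,1.571,0.085],[-0.0004,-0.047,0.05,-0.002,0,1.571,0.085],[-0.0004,-0.047,0.05,-0.002,0,1.571,0.085]]}}

```text
time: 13.92
ee_pos: [0.5672, 0.0804, 0.1553]
tcp_rot: [0.745, 0.667, 0.0, -0.0]
contact_force: [0.5, -0.2, -0.2]
grip_width: 0.991
grip_force: 0.0
```

```bash
python3 -c "
from h import *
go(.5669,.0803,.15,-10)"
```

```text
t 13.92 shift [-0.0001 -0.0003  0.0053] turn [-0.0002 -0.0002  0.0643] w 0.991 F [ 0.5 -0.2 -0.2]
```

Call:
{"name": "step_arm", "arguments": {"motion": [[0,0,0.005,0,0,0.068,0.085],[0,0,0.005,0,0,0.068,0.085],[0,0,0.02,0,0,0.068,0.085],[0,0,0.035,0,0,0.068,0.085],[0,0,0.05,0,0,0.068,0.085],[0,0,0.06,0,0,0.068,0.085],[0,0,0.06,0,0,0.068,0.085],[0,0,0.06,0,0,0.068,0.085],[0,0,0.06,0,0,0.068,0.085],[0,0,0.06,0,0,0.068,0.085]]}}

```text
time: 14.75
ee_pos: [0.5687, 0.0806, 0.0975]
tcp_rot: [0.765, 0.644, 0.002, 0.001]
contact_force: [0.2, 0.5, -0.4]
grip_width: 0.995
grip_force: 0.0
```

```bash
python3 -c "
from h import *
go(.5669,.0803,.030,-10)"
```

```text
t 14.75 shift [-0.0007 -0.0019  0.0675] turn [ 0.003  -0.002   0.0029] w 0.995 F [ 0.2  0.5 -0.4]
```

Call:
{"name": "step_arm", "arguments": {"motion": [[-0.0007,-0.0015,0,0.002,-0.001,0.003,0.085],[-0.0007,-0.0015,0.01,0.002,-0.001,0.003,0.085],[-0.0007,-0.0015,0.02,0.002,-0.001,0.003,0.085],[-0.0007,-0.0015,0.03,0.002,-0.001,0.003,0.085],[-0.0007,-0.0015,0.04,0.002,-0.001,0.003,0.085],[-0.0007,-0.0015,0.048,0.002,-0.001,0.003,0.085],[-0.0007,-0.0015,0.055,0.002,-0.001,0.003,0.085],[-0.0007,-0.0015,0.06,0.002,-0.001,0.003,0.085],[-0.0007,-0.0015,0.06,0.002,-0.001,0.003,0.085],[-0.0007,-0.0015,0.06,0.002,-0.001,0.003,0.085],[-0.0007,-0.0015,0.06,0.002,-0.001,0.003,0.085]]}}

```text
time: 15.67
ee_pos: [0.5669, 0.0802, 0.037]
tcp_rot: [0.766, 0.643, 0.0, -0.0]
contact_force: [-0.5, 0.2, 0.0]
grip_width: 0.992
grip_force: 0.0
```

```bash
python3 -c "
from h import *
go(.5669,.0803,.031,-10)"
```

```text
t 15.67 shift [ 0.0001 -0.      0.006 ] turn [ 0.0004 -0.0007 -0.0005] w 0.992 F [-0.5  0.2  0. ]
```

Call:
{"name": "step_arm", "arguments": {"motion": [[0,0,0.003,0,0,0,0.085],[0,0,0.0055,0,0,0,0.085],[0,0,0.0055,0,0,0,0.07],[0,0,0.0055,0,0,0,0],[0,0,0.0055,0,0,0,0],[0,0,0.0055,0,0,0,0],[0,0,0.0055,0,0,0,0],[0,0,0.0055,0,0,0,0],[0,0,0.0055,0,0,0,0],[0,0,0.0055,0,0,0,0],[0,0,0.0055,0,0,0,0],[0,0,0.0055,0,0,0,0]]}}

```text
time: 16.67
ee_pos: [0.5671, 0.0802, 0.0316]
tcp_rot: [0.766, 0.643, 0.001, 0.0]
contact_force: [0.5, 0.8, 5.7]
grip_width: 0.644
grip_force: 65.9
```

```bash
python3 -c "
from h import *
go(.5669,.0803,.031,-10)"
```

```text
t 16.67 shift [ 0.0001 -0.0002  0.0006] turn [ 0.0009 -0.0008 -0.0005] w 0.644 F [0.5 0.8 5.7]
```

Module gripped (opening 55 mm). Sliding toward the narrow block along tool +x.

Call:
{"name": "step_arm", "arguments": {"motion": [[0.0005,0,-0.0005,0,0,0,0],[0.001,0,-0.0005,0,0,0,0],[0.0015,0,-0.0005,0,0,0,0],[0.002,0,-0.0005,0,0,0,0],[0.0025,0,-0.0005,0,0,0,0],[0.003,0,-0.0005,0,0,0,0],[0.0035,0,-0.0005,0,0,0,0],[0.004,0,-0.0005,0,0,0,0],[0.004,0,-0.0005,0,0,0,0],[0.004,0,-0.0005,0,0,0,0]]}}

```text
time: 17.5
ee_pos: [0.5671, 0.083, 0.0316]
tcp_rot: [0.767, 0.642, -0.0, 0.0]
contact_force: [-0.2, -5.5, 4.7]
grip_width: 0.645
grip_force: 66.1
```

Call:
{"name": "step_arm", "arguments": {"motion": [[0.0004,0,0,0,0,0,0],[0.0008,0,0,0,0,0,0],[0.0012,0,0,0,0,0,0],[0.0012,0,0,0,0,0,0],[0.0012,0,0,0,0,0,0]]}}

```text
time: 17.92
ee_pos: [0.5673, 0.0841, 0.0316]
tcp_rot: [0.767, 0.642, -0.0, 0.0]
contact_force: [-0.3, -5.2, 5.0]
grip_width: 0.646
grip_force: 66.1
```

Call:
{"name": "step_arm", "arguments": {"motion": [[0.0005,0,0,0,0,0,0],[0.001,0,0,0,0,0,0],[0.001,0,0,0,0,0,0],[0.001,0,0,0,0,0,0]]}}

```text
time: 18.25
ee_pos: [0.5674, 0.0851, 0.0316]
tcp_rot: [0.767, 0.642, -0.0, 0.0]
contact_force: [-1.4, -5.5, 5.4]
grip_width: 0.642
grip_force: 66.1
```

Call:
{"name": "step_arm", "arguments": {"motion": [[0.0005,0,0,0,0,0,0],[0.001,0,0,0,0,0,0],[0.001,0,0,0,0,0,0],[0.001,0,0,0,0,0,0]]}}

```text
time: 18.58
ee_pos: [0.5674, 0.0852, 0.0316]
tcp_rot: [0.767, 0.642, -0.001, 0.0]
contact_force: [-1.7, -7.2, 6.5]
grip_width: 0.648
grip_force: 66.2
```

Call:
{"name": "step_arm", "arguments": {"motion": [[0.0005,0,0,0,0,0,0],[0.001,0,0,0,0,0,0],[0.001,0,0,0,0,0,0],[0.001,0,0,0,0,0,0]]}}

```text
time: 18.92
ee_pos: [0.5674, 0.0852, 0.0316]
tcp_rot: [0.767, 0.642, -0.001, 0.0]
contact_force: [-3.3, -10.1, 6.6]
grip_width: 0.642
grip_force: 66.4
```

Call:
{"name": "step_arm", "arguments": {"motion": [[0.0005,0,0,0,0,0,0],[0.001,0,0,0,0,0,0],[0.001,0,0,0,0,0,0],[0.001,0,0,0,0,0,0]]}}

```text
time: 19.25
ee_pos: [0.5675, 0.0852, 0.0316]
tcp_rot: [0.767, 0.641, -0.002, 0.001]
contact_force: [-3.9, -12.8, 7.6]
grip_width: 0.646
grip_force: 66.5
```

Call:
{"name": "step_arm", "arguments": {"motion": [[0.0005,0,0,0,0,0,0],[0.001,0,0,0,0,0,0],[0.0015,0,0,0,0,0,0],[0.0015,0,0,0,0,0,0],[0.0015,0,0,0,0,0,0],[0.0015,0,0,0,0,0,0]]}}

```text
time: 19.75
ee_pos: [0.5674, 0.0852, 0.0316]
tcp_rot: [0.767, 0.641, -0.002, 0.001]
contact_force: [-6.6, -16.5, 9.7]
grip_width: 0.647
grip_force: 66.7
```

```bash
python3 - <<'E'
from h import *
for i in range(10): imaging.read_camera("top")
s=state(); print(s["ee_pos"].round(4),s["contact_force"].round(1),s["grip_force"]); p,d=imaging.read_camera("wrist"); K,T=cam("wrist",s)
cv2.imwrite("pics/w6.png",p)
z=cloud(d,K,T)[...,2]
for lo,hi,h in ((.085,.1,.092),(.056,.0615,.06)):
    print(h)
    for o in rect((z>lo)&(z<hi),K,T,h): print(o)
go(.5669,.0803,.031,-10)
q,_=imaging.read_camera("scene"); cv2.imwrite("pics/s6.png",np.hstack([p,cv2.resize(q[150:270,250:410],(640,480))])[::2,::2])
E
```

```text
[0.5675 0.0852 0.0316] [ -5.1 -16.2  10.2] 66.70590162277222
0.092
(array([511., 422.]), array([614.4,  83.9,  46.1,  26.2, -51.4]))
(array([133., 423.]), array([523.2, 100.4,  46.2,  26.3,  29.7]))
(array([331., 271.]), array([577.2, 130.7,  39.5,  16.1, -10.2]))
0.06
(array([327., 452.]), array([562.5,  49.3,  55. ,   9.8, -13.6]))
(array([445., 345.]), array([606.3,  85.6,   6.3,   4. , -10.2]))
(array([200., 345.]), array([531. ,  99.4,   6.3,   4.4, -10.2]))
(array([308., 344.]), array([566.6,  89. ,  66.8,  59.8, -22.9]))
(array([327., 151.]), array([580.4, 150.4,  55.4,  30.6, -10.3]))
t 20.3 shift [-0.0049  0.0004  0.0006] turn [-0.0015  0.0052 -0.0045] w 0.642 F [ -6.4 -16.7  10. ]
```

View pics/s6.png

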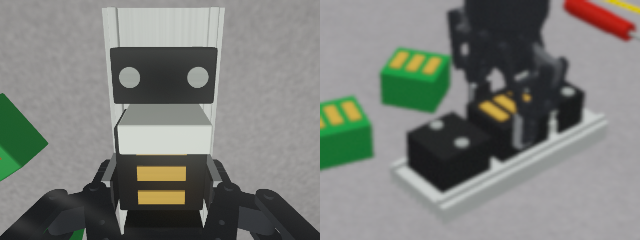

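The left half shows the spacer (165,138) square between the narrow block (163,75) and the module (160,185), all touching. The 17 N push is steady, so I'm handing in.

```bash
python3 -c "
from cell import ticket
print(ticket.hand_in())"
```

```text
the job is handed in; nothing more can be done
None
```

I handed the job in with the spacer sandwiched between the module and the narrow block, the gripper still holding the module with a steady push of about 17 N, about 20 s used; no verdict was shown.

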